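# Load the tongue scraper into the steriliser and set its dose slider

## Robot

A 7-joint arm with a two-finger parallel gripper is mounted at the origin on the work surface. World frame = base frame: x ahead of the robot, y to its left, z up, the work surface at z = 0. Lengths are in m, angles in rad, forces in N, time in s.
With the tool pointing down it reaches from about 0.425 to 0.875 m from the base axis. Payload 4.7 kg.
Tool frame: the origin (TCP) lies midway between the tips of the shut fingers; the grasp point (between the pads) lies 19 mm behind it; z points along the fingers, y is the line along which they close (so a half turn about z gives the same grasp; the last joint's range is limited). The gripper opens to 87 mm and grips with 3 to 60 N. Pads are 19 mm wide; open, the fingers measure 117 mm over their backs; the gripper's body (75 mm by 190 mm) begins 51 mm behind the grasp point.
Start: joints at [1.251, 0.321, -0.07, 1.45, 0.023, 1.371, -0.057], TCP at [0.213, -0.614, 0.223] pointing down, gripper open.
Joint ranges: [-2.86, 2.86], [-0.3, 2.09], [-1.38, 1.24], [0.06, 2.45], [-1.56, 4.7], [0.09, 2.05], [-2.69, 2.69]. Speed limits (rad/s): [2.57, 2.57, 3.14, 3.14, 3.14, 3.14, 3.14].

## Interface

Orientations are given as a rotation vector (axis times angle).
In Python, from bench import ctrl, get_image, calibration gives the robot as it stands.
- The arm moves only by the tool apply_moves, never from a script. Its arguments are lists of equal length, an entry for each row: "dp": the shift along the tool's x, y, z in m, a list of three; "twist": the turn, a rotation vector about the tool's x, y, z in rad, a list of three; "fingers": the closure, from 0 (fully open) to 1 (shut). In form: {"dp": [[dx, dy, dz], ...], "twist": [[ax, ay, az], ...], "fingers": [fingers, ...]}. A call has 1 to 10 rows; each row shifts and turns the commanded pose from where the row before left it, along the tool's axes as they then stand; what a row does not reach is not made up. A row lasts 1/10 s, in which the tool goes at most 50 mm and 8.59 degrees, less where a joint would pass 70% of its speed; a pose out of reach is approached as far as the arm can. A call is refused whole if a number of a shift passes 0.05 or a number of a turn 0.15, either way. A call with a gripper value outside its range is refused whole. The fingers move at their own pace and stop on an object; "newtons" is the grip in N (left out, the last holds). Time passes only in rows, so rows that do not move let the fingers close. It gives the time, the measured TCP pose, the force, the opening and the grip force at its end, in the units of the state.
- ctrl.get_state(): the state, without advancing time (a new reading comes with each control period).
- get_image(name): name is "scene" or "top" or "wrist"; returns the picture (420x560x3 uint8, red, green, blue); there is no depth.
- calibration(name): a dict with "fx", "fy", "cx", "cy" (pixels), "k1" (the pictures are not rectified: a ray, as slopes to the right and down, at radius r is drawn at 1 + k1 r^2 times it, then the intrinsics apply), "eye" and "attitude" of the camera in the world; the wrist camera has in their place "hand_eye" (4x4, takes a point from camera to tool coordinates, whose origin is the TCP and whose axes are the flange's). Camera axes: x right, y up, looking along -z (the intrinsics and any distortion apply to the point x, -y, -z); pixel columns grow to the right and rows downward; lengths in m; the calibration is good to about 2 mm. A picture is of the moment at which its call begins: read the wrist's pose just before it. calibration takes no time and is no camera call.
- ctrl.close_job(): hands the job in; it is judged then, once.
The state is a dict: "time": time; "joint_positions": joint angles; "qd": joint speeds; "joint_torque": joint torques, N m; "position": TCP position; "tool_rot": TCP orientation; "ft_force": force on the tool from outside, world axes, zero at the start; "torque": the same for the moment, N m; "grip_width": opening from 0.0 (shut) to 1.0 (fully open); "grip_force": force on a finger pad.
Only numpy, scipy, OpenCV 4.12 (cv2) and the standard library are available. Lean on these libraries where they do the work, as an engineer would, in place of code of your own. Each camera call takes 0.05 s, during which the arm holds its last target. There are 200 camera calls.

## Task

Pick the steel tongue scraper out of the cluttered tray and lay it gently, flat, in the steriliser's trough (either way round). Once it lies there, slide the steriliser's slider grip along its track until the line on its top is level with the small steel marker clipped to the front edge, and let go. Leave everything else where it is.

Things in the scene. Friction and masses are not known exactly. Their poses are not given: they have to be found in the camera images.
- scraper: Steel tongue scraper, 165 long, 10 thick, 60 g, lying flat in the tray. Origin: middle of its length, on its underside; x runs along it towards the head, z up. Straight handle bar 14 wide and 10 thick from x = -82 to x = +29 mm (so the origin is on the handle, and the centre of mass is within 25 mm of it towards the head); open loop head 54 wide from x = +29 to +82 mm.
- tray: Open dark wooden tray, fixed, 230 (x) x 250 (y) x 40 high, walls and floor 5 thick. Origin: centre of its underside, on the counter. The scraper, the comb and the razor lie on its floor (5 mm above the counter) side by side, about 70 mm apart, roughly along the tray's x, in any order.
- comb: Steel comb, 160 x 28 x 9, lying in the tray; must stay there. Origin: centre of its underside, x along it.
- razor: Steel T-shaped razor, 131 long, 12 thick, head 42 wide at +x; lies in the tray and must stay there. Origin: near its middle, on its underside, x along the handle.
- steriliser: White low counter-top steriliser, fixed, 220 (x) x 280 (y), deck 45 high. Origin: centre of its underside, on the counter; -x is the front (slider) side. An open trough (210 along y, 80 along x, 20 deep) is sunk in the deck behind the slider track, its centre at x = +40 mm; the track runs along y at x = -50 mm.
- trough (a point): Centre of the trough's floor, 25 mm above the counter; axes as the steriliser's (the trough is 210 long along y, 80 wide along x, its rim 20 mm above this point). The scraper is to lie along y here.
- slider (a joint): Travel of the slider grip in m, 0 to 0.14, growing towards the steriliser's +y; stays where it is left; about 2 N of friction plus light damping. 0.07 is the middle of the steriliser.
- slider_top (a point): Centre of the top of the slider grip, on its white line, 31 mm above the deck. The grip is a black block 60 (x) x 22 (y, the slide direction) x 30 high; axes as the steriliser's. The grip can be pinched across its 22 mm from above, with fingertips kept 5 mm off the deck.
- marker: Small fixed dark steel marker clipped on the front edge of the steriliser beside the track; 12 wide along y, 12 high, with a narrow 4 mm nose pointing at the track. Origin: on its centre line, at deck height; axes as the steriliser's. The slider is set when the grip's line has the same y as this origin in the steriliser's axes.
- canister: Frosted canister, 94 diameter, 122 high, a bystander. Origin under its centre.
- trinket_box: Round white ceramic trinket box, 96 diameter, 56 high, a bystander. Origin under its centre.
- hair_clip: Red plastic hair clip, 85 long, 22 high, a bystander on the counter. Origin under its centre.
- lotion: Amber bottle, 60 diameter, 150 high, a bystander. Origin under its centre.
There are look-alikes about, which are no part of the job. What is shaped like the scraper but brown is not meant.

How it is judged:
On the way, in this order (a step that is already met when the one before it is completed fails the run):
1. the scraper lies flat and released in the trough (x of scraper in the frame of trough between -0.035 and 0.035 m and y of scraper in the frame of trough between -0.035 and 0.035 m and z of scraper in the frame of trough between -0.006 and 0.016 m and (angle between scraper's own z axis and vertical below 0.12 rad or angle between scraper's own z axis and vertical above 3.02 rad) and contact force between the fingers and scraper below 0.1 N and linear speed of scraper below 0.03 m/s), for 0.2 s.
2. the slider grip's line is level with the marker, with the scraper still in the trough (x of scraper in the frame of trough between -0.035 and 0.035 m and y of scraper in the frame of trough between -0.035 and 0.035 m and y of slider_top in the frame of marker between -0.005 and 0.005 m and velocity of joint slider between -0.01 and 0.01 m/s), for 0.2 s.
At the end, for the whole second after the job is handed in: The scraper lies flat (within 0.12 rad), at rest and released, on the trough's floor (origin within 35 mm, along and across, of the trough's centre), and the slider grip's line is within 5 mm of the marker's centre line along the track, at rest (all of step 2 and z of scraper in the frame of trough between -0.006 and 0.016 m and (angle between scraper's own z axis and vertical below 0.12 rad or angle between scraper's own z axis and vertical above 3.02 rad) and contact force between the fingers and scraper below 0.1 N and linear speed of scraper below 0.03 m/s); the robot touches nothing.
It fails at once if the comb or the razor is moved by more than 40 mm (distance of any of comb, razor from where it was at the start of the episode above 0.04 m).
It fails at once if the canister, trinket box, hair clip or amber bottle is moved by more than 40 mm (distance of any of canister, trinket_box, hair_clip, lotion from where it was at the start of the episode above 0.04 m).
It fails at once if the scraper is dropped from more than about 3 cm, or thrown (linear speed of scraper above 0.8 m/s and contact force between the fingers and scraper below 0.05 N).
It also fails if it takes over 58 s, if anything falls off the work surface, if the arm or the gripper's body presses on something with over 40 N, if the wrist force passes 120 N, or if a joint passes its speed limit or range.

## Working session

There is one attempt and no reset: what is moved stays moved. The work goes in short steps, Python scripts to look and compute and a tool call to move; the robot and the scene stay as the last step left them, time stands still between calls to the robot, and variables do not carry over. Pictures are saved under pics/ and viewed, at most 10 in all, crops included, and the job is handed in when it is done.

Besides the shell and the picture viewer there is one more tool, called after "Call:" as name(argument=value, ...), one argument or row to a line, values as JSON. apply_moves: Moves the arm, as the interface text tells. Its arguments: {"type":"object","properties":{"dp":{"type":"array"},"twist":{"type":"array"},"fingers":{"type":"array"},"newtons":{"type":"number"}},"required":["dp","twist","fingers"]}

```bash
ls; mkdir -p pics; cat > h.py <<'E'
import numpy as np, cv2
from scipy.spatial.transform import Rotation as R
from bench import ctrl,get_image,calibration
def cam(name,st=None):
    c=calibration(name)
    if name=='wrist':
        H=np.array(c['hand_eye']); T=np.eye(4); T[:3,:3]=R.from_rotvec(st['tool_rot']).as_matrix(); T[:3,3]=st['position']
        M=T@H; return c,M[:3,3],M[:3,:3]
    a=np.array(c['attitude'],float)
    A=a if a.shape==(3,3) else (R.from_rotvec(a).as_matrix() if a.size==3 else R.from_quat(a).as_matrix())
    return c,np.array(c['eye']),A
def ray(name,uv,z,st=None):
    c,e,A=cam(name,st)
    K=np.array([[c['fx'],0,c['cx']],[0,c['fy'],c['cy']],[0,0,1.]])
    p=cv2.undistortPoints(np.array(uv,float).reshape(-1,1,2),K,np.array([c['k1'],0,0,0.]))[:,0]
    d=np.c_[p[:,0],-p[:,1],-np.ones(len(p))]@A.T
    return e+d*((z-e[2])/d[:,2])[:,None]
def shot(name,fn):
    st=ctrl.get_state(); im=get_image(name); cv2.imwrite('pics/'+fn,im[:,:,::-1]); return im,st
E
python3 - <<'E'
from h import *
s=ctrl.get_state();print(s)
for n in('scene','top','wrist'):
    print(n,calibration(n)); shot(n,n+'0.png')
E
```

```text
pics
{'time': 0.0, 'joint_positions': array([ 1.25112192,  0.32182136, -0.07004677,  1.45170222,  0.02261089,
        1.37081228, -0.056917  ]), 'qd': array([ 3.36611649e-04, -1.97883690e-03,  2.01960571e-03, -3.20169939e-05,
        6.47761892e-04,  1.04198568e-03,  1.29737277e-04]), 'joint_torque': array([-3.05006843e-04, -4.91294432e+01, -4.03828695e-01, -3.12533247e+01,
       -6.38627680e-02,  4.36140457e-02,  1.69376176e-04]), 'position': array([ 0.21268573, -0.61361297,  0.22144864]), 'tool_rot': array([-3.09607134e+00, -5.21514293e-01,  7.00500087e-04]), 'ft_force': array([ 0.64231735, -1.26436822, -1.16853844]), 'torque': array([0.01705085, 0.03945528, 0.01776429]), 'grip_force': 0.0, 'grip_width': 0.9966601864286792}
scene {'fx': 401.6769684497025, 'fy': 401.6769684497025, 'cx': 281.75743359065507, 'cy': 204.7071381629089, 'k1': -0.0397055586413111, 'eye': array([ 1.62646123, -0.23143578,  0.93262823]), 'attitude': array([0.77763537, 0.62659448, 1.2587074 ])}
top {'fx': 485.23401211462436, 'fy': 485.23401211462436, 'cx': 281.3809635931603, 'cy': 206.56145729596543, 'k1': -0.11007234466676856, 'eye': array([0.28193436, 0.00847843, 1.42212673]), 'attitude': array([ 0.1624838 , -0.1438885 , -1.55755794])}
wrist {'fx': 324.0410160704516, 'fy': 324.0410160704516, 'cx': 274.27477795026243, 'cy': 209.92183079357105, 'k1': -0.02469522103785865, 'hand_eye': array([[ 7.45850633e-04,  9.62039553e-01,  2.72909035e-01,
         7.49122023e-02],
       [ 9.99999709e-01, -7.61710895e-04, -4.78342764e-05,
         1.54909840e-04],
       [ 1.61859320e-04,  2.72908992e-01, -9.62039841e-01,
        -1.61206335e-01],
       [ 0.00000000e+00,  0.00000000e+00,  0.00000000e+00,
         1.00000000e+00]])}
```

View pics/top0.png

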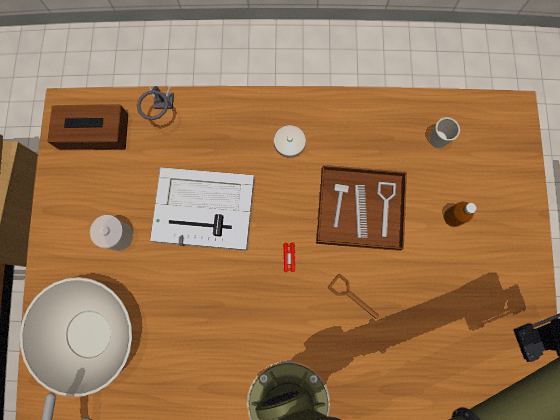

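View pics/scene0.png

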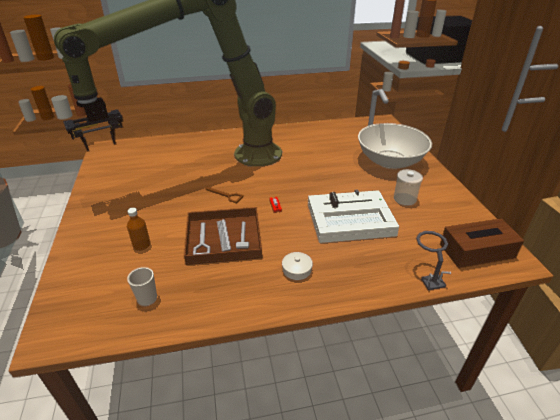

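The top view shows the scraper on the right in the tray, with its head at about (387,188) and handle end at (384,236). The steriliser is centred at (203,209), with the slider grip at (218,225) and the marker near (181,240). The hair clip is at (289,257), and a brown look-alike lies outside the tray.

```bash
python3 - <<'E'
from h import *
f=lambda n,p,z:print(n,ray('top',p,z).round(3).tolist())
f('scr head/end',[(387,182),(384,236)],.015)
f('ster corners TL TR BR BL',[(159,168),(254,174),(248,249),(151,242)],.045)
f('grip',[(218,225)],.076); f('marker',[(181,240)],.05)
f('tray',[(321,167),(406,172),(403,249),(317,243)],.04)
f('clip,lotion,box,can',[(289,257),(460,213),(290,140),(110,232)],.03)
s=ctrl.get_state();print(R.from_rotvec(s['tool_rot']).as_matrix().round(3))
im=cv2.imread('pics/top0.png')
big=np.hstack([cv2.resize(im[150:265,a:a+115],None,fx=3.4,fy=3.4,interpolation=cv2.INTER_CUBIC) for a in(145,305)])
cv2.imwrite('pics/c.png',big)
E
```

```text
scr head/end [[0.637, -0.289, 0.015], [0.474, -0.275, 0.015]]
ster corners TL TR BR BL [[0.669, 0.391, 0.045], [0.651, 0.107, 0.045], [0.43, 0.12, 0.045], [0.448, 0.401, 0.045]]
grip [[0.494, 0.204, 0.076]]
marker [[0.454, 0.313, 0.05]]
tray [[0.675, -0.09, 0.04], [0.662, -0.342, 0.04], [0.434, -0.324, 0.04], [0.45, -0.077, 0.04]]
clip,lotion,box,can [[0.41, 0.003, 0.03], [0.541, -0.501, 0.03], [0.762, 0.002, 0.03], [0.477, 0.531, 0.03]]
[[ 0.945  0.328 -0.001]
 [ 0.328 -0.945  0.001]
 [-0.    -0.001 -1.   ]]
```

View pics/c.png

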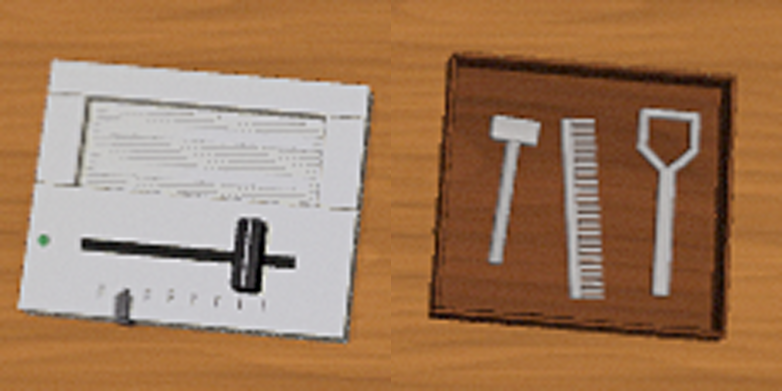

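The crop confirms the layout. The razor, comb and scraper lie left to right in the tray. The trough is above the track, the grip is right of centre and the marker is at the lower left. Next I go above the scraper.

```bash
cat >> h.py <<'E'
def plan(x,y,z,yaw):
    s=ctrl.get_state(); M=R.from_rotvec(s['tool_rot']).as_matrix()
    y0=np.arctan2(M[1,0],M[0,0]); turn=-(yaw-y0)
    c,sn=np.cos(yaw),np.sin(yaw)
    N=np.array([[c,sn,0],[sn,-c,0],[0,0,-1]])
    print('t',s['time'],'pos',s['position'].round(4),'yaw %.3f'%y0,'tilt',M[:2,2].round(4),'turn z %.3f'%turn,'| shift after turn',(N.T@(np.array([x,y,z])-s['position'])).round(4),'q7 %.2f'%s['joint_positions'][6])
E
python3 -c "
from h import *
plan(.565,-.283,.2,-.086)"
```

```text
t 0.15 pos [ 0.2128 -0.6138  0.2217] yaw 0.334 tilt [-0.0006  0.0013] turn z 0.420 | shift after turn [ 0.3225 -0.3598  0.0217] q7 -0.06
```

Call:
apply_moves(
  dp=[
    [0, 0, 0],
    [0, 0, 0],
    [0, 0, 0],
    [0.032, -0.036, 0],
    [0.032, -0.036, 0],
    [0.032, -0.036, 0],
    [0.032, -0.036, 0],
    [0.032, -0.036, 0],
    [0.032, -0.036, 0],
    [0.032, -0.036, 0],
  ],
  twist=[
    [0, 0, 0.14],
    [0, 0, 0.14],
    [0, 0, 0.14],
    [0, 0, 0],
    [0, 0, 0],
    [0, 0, 0],
    [0, 0, 0],
    [0, 0, 0],
    [0, 0, 0],
    [0, 0, 0],
  ],
  fingers=[0.5, 0.5, 0.5, 0.5, 0.5, 0.5, 0.5, 0.5, 0.5, 0.5],
)

```text
time: 1.15
position: [0.4588, -0.3808, 0.2224]
tool_rot: [3.139, -0.136, -0.0]
ft_force: [-0.2, 0.0, 0.2]
grip_width: 0.502
grip_force: 0.0
```

Call:
apply_moves(
  dp=[
    [0.032, -0.036, 0],
    [0.032, -0.036, 0],
    [0.032, -0.036, 0.02],
    [0, 0, 0],
    [0, 0, 0],
  ],
  twist=[
    [0, 0, 0],
    [0, 0, 0],
    [0, 0, 0],
    [0, 0, 0],
    [0, 0, 0],
  ],
  fingers=[0.5, 0.5, 0.5, 0.5, 0.5],
)

```text
time: 1.65
position: [0.5615, -0.2827, 0.2021]
tool_rot: [-3.138, 0.13, 0.003]
ft_force: [0.2, -1.1, 0.0]
grip_width: 0.494
grip_force: 0.0
```

```bash
python3 -c "
from h import *
plan(.565,-.283,.2,-.086)
shot('wrist','w1.png')
print(ctrl.get_state()['grip_width'])"
```

```text
t 1.65 pos [ 0.5615 -0.2827  0.2021] yaw -0.083 tilt [-0.0021  0.001 ] turn z 0.003 | shift after turn [ 0.0035 -0.      0.0021] q7 -1.29
0.5005730958252892
```

View pics/w1.png

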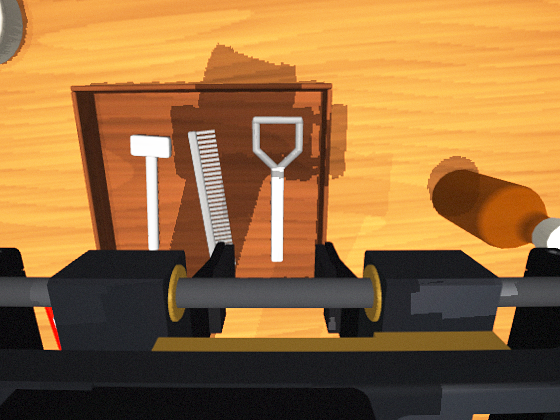

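The wrist view shows the scraper's handle end at (277,262), its neck at (278,170) and the top of its head at (278,118).

```bash
python3 -c "
from h import *
s=ctrl.get_state()
p=ray('wrist',[(277,261),(278,170),(278,117),(328,180)],.015,s);print(p.round(4))
a=p[2]-p[0];yaw=np.arctan2(a[1],a[0]);o=(p[0]+p[2])/2;u=a/np.linalg.norm(a);print(o,yaw,np.linalg.norm(a))
g=p[0]+u*.0975; print(g)
plan(g[0],g[1],.008,yaw)"
```

```text
[[ 0.4741 -0.2809  0.015 ]
 [ 0.5808 -0.2909  0.015 ]
 [ 0.6359 -0.2954  0.015 ]
 [ 0.5652 -0.3444  0.015 ]]
[ 0.55498611 -0.28814006  0.015     ] -0.08951900274297431 0.16250747096616053
[ 0.57116733 -0.28959247  0.015     ]
t 1.7 pos [ 0.5607 -0.2849  0.2028] yaw -0.086 tilt [-0.0016 -0.0004] turn z 0.003 | shift after turn [0.0108 0.0037 0.1948] q7 -1.29
```

Call:
apply_moves(
  dp=[
    [0.0105, 0.003, 0.03],
    [0, 0, 0.04],
    [0, 0, 0.04],
    [0, 0, 0.03],
    [0, 0, 0.02],
    [0, 0, 0.015],
    [0, 0, 0.01],
    [0, 0, 0.008],
    [0, 0, 0],
    [0, 0, 0],
  ],
  twist=[
    [0, 0, 0],
    [0, 0, 0],
    [0, 0, 0],
    [0, 0, 0],
    [0, 0, 0],
    [0, 0, 0],
    [0, 0, 0],
    [0, 0, 0],
    [0, 0, 0],
    [0, 0, 0],
  ],
  fingers=[0.65, 0.65, 0.65, 0.65, 0.65, 0.65, 0.65, 0.65, 0.65, 0.65],
)

```text
time: 2.7
position: [0.5721, -0.2887, 0.0112]
tool_rot: [3.138, -0.135, 0.002]
ft_force: [0.7, 0.5, 0.4]
grip_width: 0.347
grip_force: 0.0
```

Call:
apply_moves(
  dp=[
    [0, 0, 0],
    [0, 0, 0],
    [0, 0, 0],
    [0, 0, 0],
    [0, 0, 0],
    [0, 0, 0],
  ],
  twist=[
    [0, 0, 0],
    [0, 0, 0],
    [0, 0, 0],
    [0, 0, 0],
    [0, 0, 0],
    [0, 0, 0],
  ],
  fingers=[0.8, 0.9, 1, 1, 1, 1],
  newtons=25,
)

```text
time: 3.3
position: [0.5719, -0.2882, 0.011]
tool_rot: [3.138, -0.135, 0.001]
ft_force: [0.4, -0.4, 4.2]
grip_width: 0.154
grip_force: 25.0
```

Call:
apply_moves(
  dp=[
    [0, 0, 0],
    [0, 0, 0],
    [0, 0, 0.003],
    [0, 0, 0],
    [0, 0, 0],
    [0, 0, 0],
    [0, 0, 0],
    [0, 0, 0],
    [0, 0, 0],
  ],
  twist=[
    [0, 0, 0],
    [0, 0, 0],
    [0, 0, 0],
    [0, 0, 0],
    [0, 0, 0],
    [0, 0, 0],
    [0, 0, 0],
    [0, 0, 0],
    [0, 0, 0],
  ],
  fingers=[0.7, 0.7, 0.7, 0.7, 0.9, 1, 1, 1, 1],
  newtons=25,
)

```text
time: 4.2
position: [0.5714, -0.2883, 0.0073]
tool_rot: [3.139, -0.135, -0.0]
ft_force: [0.2, -0.5, -0.6]
grip_width: 0.152
grip_force: 25.0
```

Call:
apply_moves(
  dp=[
    [0, 0, -0.01],
    [0, 0, -0.02],
    [0, 0, -0.03],
    [0, 0, -0.04],
    [0, 0, -0.04],
    [0, 0, -0.03],
    [0, 0, 0],
    [0, 0, 0],
  ],
  twist=[
    [0, 0, 0],
    [0, 0, 0],
    [0, 0, 0],
    [0, 0, 0],
    [0, 0, 0],
    [0, 0, 0],
    [0, 0, 0],
    [0, 0, 0],
  ],
  fingers=[1, 1, 1, 1, 1, 1, 1, 1],
)

```text
time: 5.0
position: [0.5718, -0.2884, 0.1787]
tool_rot: [3.138, -0.135, 0.003]
ft_force: [-0.0, -0.5, -1.5]
grip_width: 0.154
grip_force: 25.0
```

```bash
python3 -c "
from h import *
plan(.575,.255,.18,1.51)
shot('wrist','w2.png')"
```

```text
t 5.0 pos [ 0.5718 -0.2884  0.1787] yaw -0.086 tilt [ 0.0017 -0.0012] turn z -1.596 | shift after turn [ 0.5426 -0.0298 -0.0013] q7 -1.30
```

View pics/w2.png

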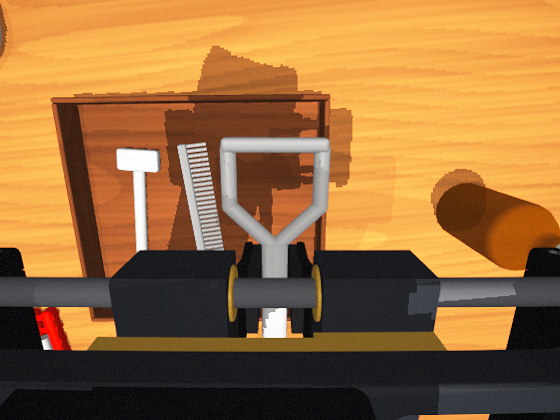

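The scraper is held level by its handle. Next I turn and carry it over the trough.

Call:
apply_moves(
  dp=[
    [0, 0, 0],
    [0, 0, 0],
    [0, 0, 0],
    [0, 0, 0],
    [0, 0, 0],
    [0, 0, 0],
    [0, 0, 0],
    [0, 0, 0],
    [0, 0, 0],
    [0, 0, 0],
  ],
  twist=[
    [0, 0, -0.145],
    [0, 0, -0.145],
    [0, 0, -0.145],
    [0, 0, -0.145],
    [0, 0, -0.145],
    [0, 0, -0.145],
    [0, 0, -0.145],
    [0, 0, -0.145],
    [0, 0, -0.145],
    [0, 0, -0.145],
  ],
  fingers=[1, 1, 1, 1, 1, 1, 1, 1, 1, 1],
)

```text
time: 6.05
position: [0.5703, -0.2878, 0.1751]
tool_rot: [-2.43, -1.985, 0.002]
ft_force: [-0.8, -0.1, -1.5]
grip_width: 0.154
grip_force: 25.0
```

Call:
apply_moves(
  dp=[
    [0, 0, 0],
    [0.02, -0.015, 0],
    [0.04, 0, 0],
    [0.045, 0, 0],
    [0.045, 0, 0],
    [0.045, 0, 0],
    [0.045, 0, 0],
    [0.045, 0, 0],
    [0.045, 0, 0],
    [0.045, 0, 0],
  ],
  twist=[
    [0, 0, -0.146],
    [0, 0, 0],
    [0, 0, 0],
    [0, 0, 0],
    [0, 0, 0],
    [0, 0, 0],
    [0, 0, 0],
    [0, 0, 0],
    [0, 0, 0],
    [0, 0, 0],
  ],
  fingers=[1, 1, 1, 1, 1, 1, 1, 1, 1, 1],
)

```text
time: 7.05
position: [0.5781, 0.0883, 0.1756]
tool_rot: [-2.287, -2.151, 0.004]
ft_force: [0.5, 0.0, -1.1]
grip_width: 0.157
grip_force: 25.0
```

Call:
apply_moves(
  dp=[
    [0.045, 0, 0],
    [0.045, 0, 0],
    [0.045, 0, 0],
    [0.03, 0, 0],
    [0.016, 0, 0],
    [0, 0, 0],
    [0, 0, 0],
    [0, 0, 0],
  ],
  twist=[
    [0, 0, 0],
    [0, 0, 0],
    [0, 0, 0],
    [0, 0, 0],
    [0, 0, 0],
    [0, 0, 0],
    [0, 0, 0],
    [0, 0, 0],
  ],
  fingers=[1, 1, 1, 1, 1, 1, 1, 1],
)

```text
time: 7.85
position: [0.5911, 0.2646, 0.1768]
tool_rot: [2.291, 2.148, -0.003]
ft_force: [0.3, -1.3, -0.7]
grip_width: 0.154
grip_force: 25.0
```

```bash
python3 -c "
from h import *
plan(.591,.268,.08,1.51)
shot('wrist','w3.png')
print(ctrl.get_state()['grip_width'])"
```

```text
t 7.85 pos [0.5911 0.2646 0.1768] yaw 1.506 tilt [-0.0005 -0.0022] turn z -0.004 | shift after turn [ 0.0034 -0.0003  0.0968] q7 -0.74
0.1573614895401979
```

View pics/w3.png

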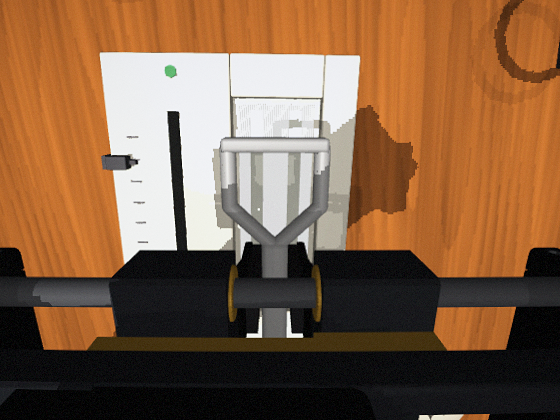

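The wrist view shows the far rim corners of the trough at (234,98) and (322,98), the deck's far corners at (102,53) and (359,56), and the marker nose tip at (138,161). The head end of the scraper is at (275,140).

```bash
python3 -c "
from h import *
s=ctrl.get_state()
p=ray('wrist',[(234,98),(322,98),(102,53),(359,56),(128,250)],.045,s);print(p.round(4))
ux=p[3]-p[2];ux/=np.linalg.norm(ux);uy=np.array([-ux[1],ux[0],0]);print('yaw',np.arctan2(ux[1],ux[0]),np.linalg.norm(p[3]-p[2]),np.linalg.norm(p[0]-p[1]))
c1=(p[0]+p[1])/2-.105*uy; c2=(p[2]+p[3])/2+.04*ux-.14*uy;print(c1,c2)
m=ray('wrist',[(138,161),(112,162)],.051,s);print('marker',m.round(4))
h=ray('wrist',[(275,140)],s['position'][2]+.007,s);print('head',h, 'from tcp',h-s['position'])
"
```

```text
[[0.5627 0.358  0.045 ]
 [0.6381 0.3532 0.045 ]
 [0.4557 0.4014 0.045 ]
 [0.6698 0.3847 0.045 ]
 [0.4451 0.2244 0.045 ]]
yaw -0.0777236915278187 0.21476406063263315 0.07558285687386072
[0.59226482 0.25093234 0.045     ] [0.59179111 0.25038928 0.045     ]
marker [[0.4731 0.3105 0.051 ]
 [0.4496 0.3112 0.051 ]]
head [[0.59602967 0.32937359 0.18402038]] from tcp [[0.00485738 0.06461309 0.007     ]]
```

Call:
apply_moves(
  dp=[
    [0.002, 0.001, 0.02],
    [0, 0, 0.035],
    [0, 0, 0.035],
    [0, 0, 0.025],
    [0, 0, 0.015],
    [0, 0, 0.01],
    [0, 0, 0.004],
    [0, 0, 0.003],
    [0, 0, 0],
    [0, 0, 0],
  ],
  twist=[
    [0, 0, 0],
    [0, 0, 0],
    [0, 0, 0],
    [0, 0, 0],
    [0, 0, 0],
    [0, 0, 0],
    [0, 0, 0],
    [0, 0, 0],
    [0, 0, 0],
    [0, 0, 0],
  ],
  fingers=[1, 1, 1, 1, 1, 1, 1, 1, 1, 1],
)

```text
time: 8.9
position: [0.5921, 0.2699, 0.0313]
tool_rot: [2.288, 2.152, 0.002]
ft_force: [0.2, -0.2, -0.3]
grip_width: 0.159
grip_force: 25.0
```

Call:
apply_moves(
  dp=[
    [0, 0, 0.002],
    [0, 0, 0],
    [0, 0, 0],
  ],
  twist=[
    [0, 0, 0],
    [0, 0, 0],
    [0, 0, 0],
  ],
  fingers=[1, 1, 1],
)

```text
time: 9.2
position: [0.5916, 0.2695, 0.0284]
tool_rot: [2.288, 2.153, 0.0]
ft_force: [0.9, -0.0, -0.0]
grip_width: 0.158
grip_force: 25.0
```

Now I release slowly to about 30 mm, then lift.

Call:
apply_moves(
  dp=[
    [0, 0, 0],
    [0, 0, 0],
    [0, 0, 0],
    [0, 0, 0],
    [0, 0, 0],
    [0, 0, -0.01],
    [0, 0, -0.03],
    [0, 0, -0.04],
    [0, 0, -0.04],
    [0, 0, 0],
  ],
  twist=[
    [0, 0, 0],
    [0, 0, 0],
    [0, 0, 0],
    [0, 0, 0],
    [0, 0, 0],
    [0, 0, 0],
    [0, 0, 0],
    [0, 0, 0],
    [0, 0, 0],
    [0, 0, 0],
  ],
  fingers=[0.8, 0.75, 0.7, 0.68, 0.68, 0.68, 0.68, 0.6, 0.5, 0.5],
)

```text
time: 10.2
position: [0.5947, 0.2722, 0.156]
tool_rot: [2.285, 2.15, 0.017]
ft_force: [-0.0, 1.5, -0.1]
grip_width: 0.465
grip_force: 0.0
```

```bash
python3 -c "
from h import *
plan(.495,.21,.15,3.071)
shot('top','t2.png');shot('wrist','w4.png')
a=cv2.imread('pics/t2.png')[150:265,145:260];b=cv2.imread('pics/w4.png')
cv2.imwrite('pics/c2.png',np.hstack([cv2.resize(a,(360,360)),cv2.resize(b,(440,360))]))"
```

```text
t 10.2 pos [0.5947 0.2722 0.156 ] yaw 1.510 tilt [0.0106 0.0047] turn z -1.561 | shift after turn [ 0.0951 -0.069   0.006 ] q7 -0.76
```

View pics/c2.png

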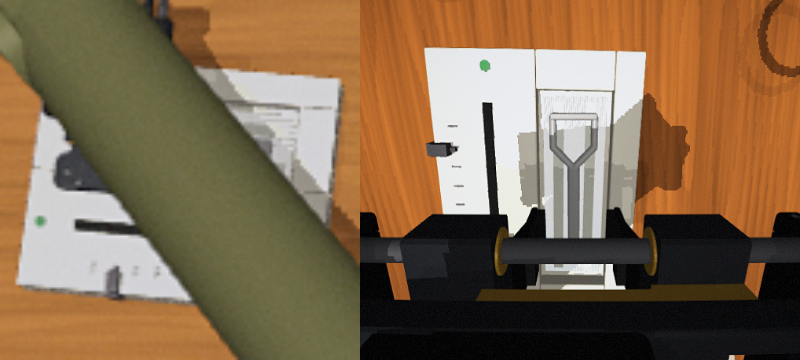

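The scraper lies flat and centred in the trough, released. Next I turn and go above the slider grip.

Call:
apply_moves(
  dp=[
    [0, 0, -0.015],
    [0, 0, 0],
    [0, 0, 0],
    [0, 0, 0],
    [0, 0, 0],
    [0, 0, 0],
    [0, 0, 0],
    [0, 0, 0],
    [0, 0, 0],
    [0, 0, 0],
  ],
  twist=[
    [0, 0, -0.142],
    [0, 0, -0.142],
    [0, 0, -0.142],
    [0, 0, -0.142],
    [0, 0, -0.142],
    [0, 0, -0.142],
    [0, 0, -0.142],
    [0, 0, -0.142],
    [0, 0, -0.142],
    [0, 0, -0.142],
  ],
  fingers=[0.3, 0.3, 0.3, 0.3, 0.3, 0.3, 0.3, 0.3, 0.3, 0.3],
)

```text
time: 11.3
position: [0.5907, 0.2689, 0.1616]
tool_rot: [-0.322, -3.123, 0.002]
ft_force: [0.0, -0.5, -1.1]
grip_width: 0.704
grip_force: 0.0
```

Call:
apply_moves(
  dp=[
    [0, 0, 0],
    [0.03, -0.025, 0],
    [0.03, -0.025, 0],
    [0.032, -0.025, 0],
    [0, 0, 0],
    [0, 0, 0],
    [0, 0, 0],
  ],
  twist=[
    [0, 0, -0.142],
    [0, 0, 0],
    [0, 0, 0],
    [0, 0, 0],
    [0, 0, 0],
    [0, 0, 0],
    [0, 0, 0],
  ],
  fingers=[0.3, 0.3, 0.3, 0.3, 0.3, 0.3, 0.3],
)

```text
time: 12.0
position: [0.4951, 0.2016, 0.1633]
tool_rot: [0.11, 3.139, 0.002]
ft_force: [-0.3, -0.7, 0.9]
grip_width: 0.699
grip_force: 0.0
```

```bash
python3 -c "
from h import *
plan(.498,.204,.052,3.071)
shot('wrist','w5.png')"
```

```text
t 12.0 pos [0.4951 0.2016 0.1633] yaw 3.072 tilt [0.0002 0.001 ] turn z 0.001 | shift after turn [-0.0027  0.0026  0.1113] q7 0.82
```

View pics/w5.png

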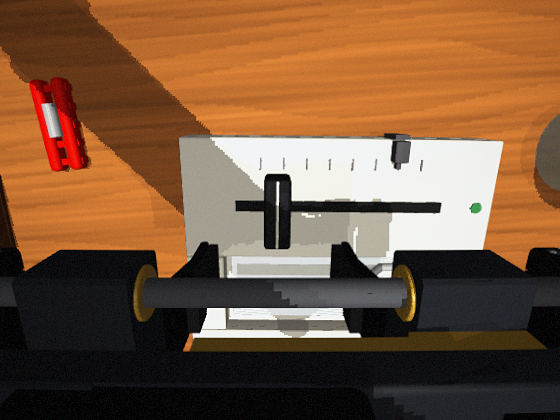

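The wrist view shows the grip's white line from (278,182) to (277,240), and the marker nose tip at about (402,167). I triangulate the nose with the earlier view.

```bash
python3 -c "
from h import *
s=ctrl.get_state()
s3=dict(position=np.array([.5911,.2646,.1768]),tool_rot=np.array([2.291,2.148,-.003]))
for z in(.04,.045,.05,.055,.06): print(z,ray('wrist',[(138,161)],z,s3)[0,:2].round(4),ray('wrist',[(402,167)],z,s)[0,:2].round(4))
p=ray('wrist',[(278,182),(277,240)],.076,s);print('grip',p.round(4))
d=ray('wrist',[(181,138),(502,142)],.045,s);a=d[1]-d[0];print('edge',d.round(4),'yaw',-np.arctan2(a[0],a[1]))
im=cv2.imread('pics/w5.png');cv2.imwrite('pics/m.png',cv2.resize(im[115:215,350:450],(500,500),interpolation=cv2.INTER_CUBIC))
"
```

```text
0.04 [0.4681 0.3091] [0.4697 0.3173]
0.045 [0.4703 0.3096] [0.4689 0.3153]
0.05 [0.4724 0.3101] [0.468  0.3134]
0.055 [0.4746 0.3106] [0.4672 0.3115]
0.06 [0.4767 0.3111] [0.4663 0.3095]
grip [[0.4689 0.207  0.076 ]
 [0.5169 0.2031 0.076 ]]
edge [[0.4314 0.1276 0.045 ]
 [0.4529 0.4012 0.045 ]] yaw -0.07821442830652542
```

View pics/m.png

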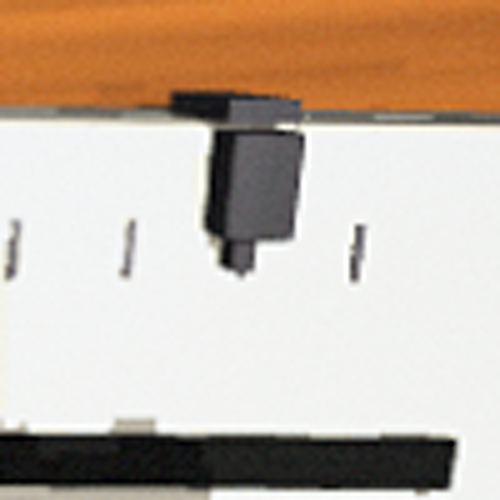

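Call:
apply_moves(
  dp=[
    [0, 0.003, 0.02],
    [0, 0, 0.03],
    [0, 0, 0.025],
    [0, 0, 0.015],
    [0, 0, 0.012],
    [0, 0, 0.008],
    [0, 0, 0],
    [0, 0, 0],
  ],
  twist=[
    [0, 0, 0],
    [0, 0, 0],
    [0, 0, 0],
    [0, 0, 0],
    [0, 0, 0],
    [0, 0, 0],
    [0, 0, 0],
    [0, 0, 0],
  ],
  fingers=[0.3, 0.3, 0.3, 0.3, 0.3, 0.3, 0.3, 0.3],
)

```text
time: 12.85
position: [0.4953, 0.2045, 0.054]
tool_rot: [0.109, 3.139, 0.001]
ft_force: [-0.2, -0.2, 0.4]
grip_width: 0.701
grip_force: 0.0
```

Call:
apply_moves(
  dp=[
    [0, 0, 0],
    [0, 0, 0],
    [0, 0, 0],
    [0, 0, 0],
    [0, 0, 0],
    [0, 0, 0],
    [0, 0, 0],
  ],
  twist=[
    [0, 0, 0],
    [0, 0, 0],
    [0, 0, 0],
    [0, 0, 0],
    [0, 0, 0],
    [0, 0, 0],
    [0, 0, 0],
  ],
  fingers=[0.6, 0.8, 0.9, 1, 1, 1, 1],
  newtons=15,
)

```text
time: 13.55
position: [0.4948, 0.2041, 0.0534]
tool_rot: [-0.11, -3.14, 0.0]
ft_force: [0.3, -0.5, 1.1]
grip_width: 0.25
grip_force: 15.0
```

```bash
python3 -c "
from h import *
s=ctrl.get_state();print(s['position']@np.array([.075,.997,0]))
plan(.495,.205,.053,3.066)"
```

```text
0.24054602492261215
t 13.55 pos [0.4948 0.2041 0.0534] yaw 3.071 tilt [-0.0001 -0.0001] turn z 0.005 | shift after turn [-0.0002  0.001   0.0004] q7 0.70
```

Call:
apply_moves(
  dp=[
    [0, 0.005, 0],
    [0, 0.012, 0],
    [0, 0.016, 0],
    [0, 0.018, 0],
    [0, 0.018, 0],
    [0, 0.016, 0],
    [0, 0.012, 0],
    [0, 0.0065, 0],
    [0, 0, 0],
    [0, 0, 0],
  ],
  twist=[
    [0, 0, 0],
    [0, 0, 0],
    [0, 0, 0],
    [0, 0, 0],
    [0, 0, 0],
    [0, 0, 0],
    [0, 0, 0],
    [0, 0, 0],
    [0, 0, 0],
    [0, 0, 0],
  ],
  fingers=[1, 1, 1, 1, 1, 1, 1, 1, 1, 1],
)

```text
time: 14.55
position: [0.503, 0.3081, 0.0534]
tool_rot: [0.11, 3.138, 0.004]
ft_force: [3.6, 1.5, -2.9]
grip_width: 0.252
grip_force: 15.0
```

Call:
apply_moves(
  dp=[
    [0, 0, 0],
    [0, 0, 0],
    [0, 0, 0],
    [0, 0, 0],
    [0, 0, 0],
    [0, 0, -0.02],
    [0, 0, -0.04],
    [0, 0, -0.05],
    [0, 0, 0],
    [0, 0, 0],
  ],
  twist=[
    [0, 0, 0],
    [0, 0, 0],
    [0, 0, 0],
    [0, 0, 0],
    [0, 0, 0],
    [0, 0, 0],
    [0, 0, 0],
    [0, 0, 0],
    [0, 0, 0],
    [0, 0, 0],
  ],
  fingers=[0.6, 0.4, 0.3, 0.3, 0.3, 0.3, 0.3, 0.3, 0.3, 0.3],
)

```text
time: 15.55
position: [0.5025, 0.3078, 0.1645]
tool_rot: [0.11, 3.137, 0.001]
ft_force: [0.8, -0.0, -0.8]
grip_width: 0.698
grip_force: 0.0
```

```bash
python3 -c "
from h import *
im,s=shot('wrist','w6.png');print(s['position'],s['time'])
cv2.imwrite('pics/c6.png',cv2.resize(im[110:260,170:370,::-1],(800,600),interpolation=cv2.INTER_CUBIC))"
```

```text
[0.50253401 0.30778465 0.16453721] 15.55
```

View pics/c6.png

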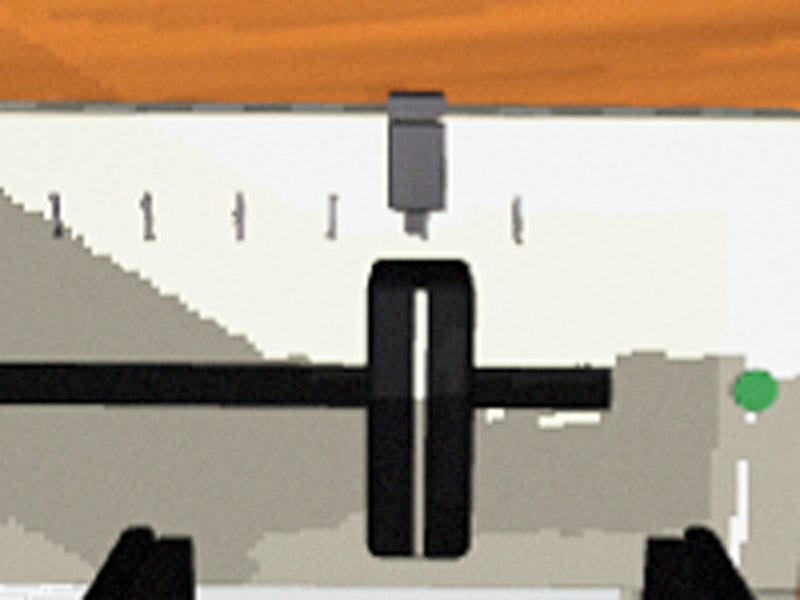

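The marker centre is at about column 417 and the grip's line at about 420, so they agree to within 1 mm. The arm is clear of everything, so I hand in.

```bash
python3 -c "
from bench import ctrl
print(ctrl.close_job())"
```

```text
the job is handed in; nothing more can be done
None
```

The job is handed in at about 15.6 s: the scraper was seen lying flat and released in the trough, and the slider's line is within about 1 mm of the marker; the judge returned no verdict.

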